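# Lock the battery cover of the desk air monitor with the coin key

## Task

The battery cover on the back of the white desk air monitor has been left unlocked. Lay the monitor gently on its screen without letting it drop or topple, take the orange coin key from the desk organiser and turn the slotted lock a quarter turn clockwise until it is fully home. Then put the key back upright in its slot in the organiser, stand the monitor just as gently upright on the desk again, and leave everything else on the desk as it was.

Things in the scene. Friction and masses are not known exactly. Their poses are not given: they have to be found in the camera images.
- monitor_center (a point): Centre of the air monitor, a loose white box 56 mm wide (its y), 44 mm deep (its x), 90 mm tall (its z), 0.3 kg, 45 mm above the underside it stands on. Screen towards its +x, back with the battery cover towards its -x, top +z. The flat 56 mm wide pair of sides can be gripped anywhere. Laid on its screen, its back is level, 44 mm above the desk.
- lock_slot (a point): Centre of the slot's mouth in the lock, a dark 24 mm disc flush with the monitor's back, 40 mm above its underside. Turns with the lock: slot along its y, x points into the monitor. The slot runs right across the disc, is 6 mm deep, and flares from 3.5 mm wide at the floor to 7 mm at the mouth. A red dot shows where it points when open (across the back), a green dot when locked (towards the top).
- lock (a joint): Angle of the slotted lock, rad: 0 = open (slot across the monitor), 1.571 = fully home at its stop (slot along its height). Starts at 0 to 0.25. Grows when turned clockwise as seen facing the back; stays where it is left; turns with about 0.02 N m.
- key_handle (a point): Centre of the coin key's orange handle, 12 mm thick (x), 30 mm wide (y), 38 mm tall (z). Below it a steel blade 2.5 mm thick (x), 14 mm wide (y), 10 mm long, so this point is 29 mm above the blade's tip. 35 g, loose. At the start it stands blade down in its slot, the handle's underside resting on the organiser's block.
- key_blade (a point): Middle of the blade's tip edge of the coin key; axes as for key_handle.
- key_slot (a point): Centre of the mouth of the key's slot, 28 mm above the desk in the flat top of the organiser's block; z up. 17 mm long (y), 13 mm deep, walls flaring from 3 mm apart at the bottom to 10 mm at the mouth (x). The black organiser is fixed, 70 mm (x) by 170 mm (y): block in the middle 50 mm, open trays 22 mm high either side. The key fits either way round.
- mug: Blue mug, 82 mm across, 95 mm tall, origin at the centre of its underside. Not to be disturbed.
- stapler: Black stapler, 135 x 36 x 50 mm, origin at the centre of its underside. Not to be disturbed.
- mouse: Black computer mouse, 105 x 60 x 35 mm, origin at the centre of its underside. Not to be disturbed.
- tape_dispenser: Black tape dispenser, 150 x 60 x 84 mm, origin at the centre of its underside. Not to be disturbed.
- calculator: Dark grey calculator lying flat, 145 x 80 x 19 mm, origin at the centre of its underside. Not to be disturbed.
- glue_stick: Yellow glue stick standing upright, 26 mm across, 85 mm tall, origin at the centre of its underside. Not to be disturbed.

How it is judged (in metres and radians):
On the way, in this order (a step that is already met when the one before it is completed fails the run):
1. the air monitor lies on its screen on the desk, let go and at rest (angle between monitor_center's own x axis and vertical above 3 rad and height (world z) of monitor_center below 0.026 m and contact force between the fingers and air_monitor below 0.1 N and linear speed of air_monitor below 0.02 m/s), for 0.2 s.
2. with the blade of the coin key in the slot, the lock is turned fully home (within 0.14 rad of its stop) while the monitor lies on its screen (value of joint lock above 1.43 rad and distance between key_blade and lock_slot below 0.01 m and x of key_blade in the frame of lock_slot above 0.001 m and angle between monitor_center's own x axis and vertical above 3 rad), for 0.1 s.
At the end, for the whole second after the job is handed in: The lock is within 0.14 rad of its stop, the air monitor stands upright on the desk (tilt under 0.08 rad) and the coin key is upright in its slot in the organiser, its handle down on the block within 4 mm; all are at rest and let go (value of joint lock above 1.43 rad and angle between monitor_center's own z axis and vertical below 0.08 rad and height (world z) of monitor_center between 0.041 and 0.049 m and linear speed of each of air_monitor, coin_key below 0.02 m/s and horizontal distance between key_handle and key_slot below 0.008 m and angle between key_handle's own z axis and vertical below 0.15 rad and z of key_handle in the frame of key_slot below 0.023 m); the robot touches nothing.
It fails at once if the air monitor is dropped or pressed hard on the desk (more than 60 N) (contact force between air_monitor and table above 60 N).
It fails at once if the air monitor topples (turns faster than 7 rad/s) (angular speed of air_monitor above 7 rad/s).
It fails at once if something else on the desk is moved by more than 20 mm (distance of any of mug, stapler, mouse, tape_dispenser, calculator, glue_stick from where it was at the start of the episode above 0.02 m).
It also fails if it takes over 72 s, if anything falls off the work surface, if the arm or the gripper's body presses on something with over 40 N, if the wrist force passes 120 N, or if a joint passes its speed limit or range.

## Robot

A 6-joint arm with a two-finger parallel gripper is mounted at the origin on the work surface. World frame = base frame: x ahead of the robot, y to its left, z up, the work surface at z = 0. Lengths are in mm, angles in rad, forces in N, time in s.
With the tool pointing down it reaches from about 400 to 925 mm from the base axis. Payload 12.5 kg.
Tool frame: the origin (TCP) lies midway between the tips of the shut fingers; the grasp point (between the pads) lies 19 mm behind it (env.tcp_to_grasp is the distance from the TCP to the grasp point, in mm); z points along the fingers, y is the line along which they close (so a half turn about z gives the same grasp; the last joint's range is limited). The gripper opens to 95 mm and grips with 3 to 60 N. Pads are 20 mm wide; open, the fingers measure 119 mm over their backs; the gripper's body (75 mm by 180 mm) begins 59 mm behind the grasp point.
Start: joints at [-1.249, 0.491, 1.559, -0, 1.092, -0.106], TCP at [259.318, -568.684, 214.661] pointing down, gripper open.
Joint ranges: [-3.1, 3.1], [-0.84, 2.19], [0.05, 2.79], [-1.13, 4.28], [0.06, 2.93], [-2.69, 2.69]. Speed limits (rad/s): [2.22, 2.22, 2.79, 3.14, 3.14, 3.14].

## Interface

Orientations are given as [roll, pitch, yaw] about the fixed x, y, z axes, in that order (R = Rz(yaw) Ry(pitch) Rx(roll)).
In Python, from cell import env gives the robot as it stands. The module is installed in compiled form; this text tells all that it offers.
- The arm moves only by the tool step_arm, never from a script. Its argument "plan" is a list that holds one entry, the list of rows, each a list of 5 numbers: the shift along the tool's x, y, z in mm, then the turn about the tool's z in degrees, then the opening, from -1 (shut) to 1 (fully open). A call has 1 to 8 rows; each row is the pose to reach, as a shift and turn from the pose commanded when the call began, along the tool's axes at that moment; what a row does not reach only later rows make up. A row lasts 1/12 s, in which the tool goes at most 41.7 mm and 7.16 degrees, less where a joint would pass 70% of its speed; a pose out of reach is approached as far as the arm can. A call with a gripper value outside its range is refused whole. The fingers move at their own pace and stop on an object; the grip force is fixed at half the most. Time passes only in rows, so rows that repeat a pose let the fingers close. It gives the time, the measured TCP pose, the force, the opening and the grip force at its end, in the units of the state.
- env.state(): the state, without advancing time (a new reading comes with each control period).
- env.read_camera(name): name is "scene" or "top"; returns the picture (420x560x3 uint8, blue, green, red); there is no depth.
- env.get_calibration(name): a dict with "K" (3x3 intrinsics, pixels), "extrinsics" (4x4, takes a point from world to camera coordinates). Camera axes: x right, y up, looking along -z (the intrinsics and any distortion apply to the point x, -y, -z); pixel columns grow to the right and rows downward; lengths in mm; the calibration is good to about 2 mm. A picture is of the moment at which its call begins. get_calibration takes no time and is no camera call.
- env.job_done(): hands the job in; it is judged then, once.
The state is a dict: "t": time; "joints": joint angles; "qvel": joint speeds; "tau": joint torques, N m; "eef_pos": TCP position; "tcp_rot": TCP orientation; "ft_force": force on the tool from outside, world axes, zero at the start; "moment": the same for the moment, N m; "opening": opening from 0.0 (shut) to 1.0 (fully open); "grip_force": force on a finger pad.
Only numpy, scipy, OpenCV 4.12 (cv2) and the standard library are available. Lean on these libraries where they do the work, as an engineer would, in place of code of your own. Each camera call takes 0.05 s, during which the arm holds its last target. There are 200 camera calls.

## Working session

There is one attempt and no reset: what is moved stays moved. The work goes in short steps, Python scripts to look and compute and a tool call to move; the robot and the scene stay as the last step left them, time stands still between calls to the robot, and variables do not carry over. Pictures are saved under pics/ and viewed, at most 10 in all, crops included, and the job is handed in when it is done.

Besides the shell and the picture viewer there is one more tool, called after "Request:" as a command line: name --argument value ..., lists and objects as JSON in quotes. step_arm: Moves the arm, as the interface text tells. Its arguments: {"type":"object","properties":{"plan":{"type":"array"}},"required":["plan"]}

```bash
mkdir -p pics; python3 - <<'E'
from cell import env
import cv2,numpy as np
for n in("scene","top"):
    cv2.imwrite(f"pics/{n}0.png",env.read_camera(n)); c=env.get_calibration(n); print(n,c["K"],np.round(c["extrinsics"],3))
s=env.state();print(s["t"],s["eef_pos"],s["tcp_rot"],s["opening"],env.tcp_to_grasp)
E
```

```text
scene [[464.60841314   0.         278.77433699]
 [  0.         464.60841314 211.36072025]
 [  0.           0.           1.        ]] [[ 7.390000e-01  6.740000e-01  8.000000e-03 -3.911020e+02]
 [-4.010000e-01  4.310000e-01  8.090000e-01  1.586450e+02]
 [ 5.410000e-01 -6.010000e-01  5.880000e-01 -1.596716e+03]
 [ 0.000000e+00  0.000000e+00  0.000000e+00  1.000000e+00]]
top [[485.63341653   0.         284.9339844 ]
 [  0.         485.63341653 199.28105022]
 [  0.           0.           1.        ]] [[-2.900000e-02 -1.000000e+00  9.000000e-03 -2.221600e+01]
 [ 9.890000e-01 -2.700000e-02  1.480000e-01 -5.111000e+02]
 [-1.480000e-01  1.300000e-02  9.890000e-01 -1.584455e+03]
 [ 0.000000e+00  0.000000e+00  0.000000e+00  1.000000e+00]]
0.1 [ 259.20434441 -568.46629436  214.10516881] [-3.14053161e+00 -1.07156741e-04  4.27705600e-01] 1.001463912277837 18.8
```

View pics/scene0.png

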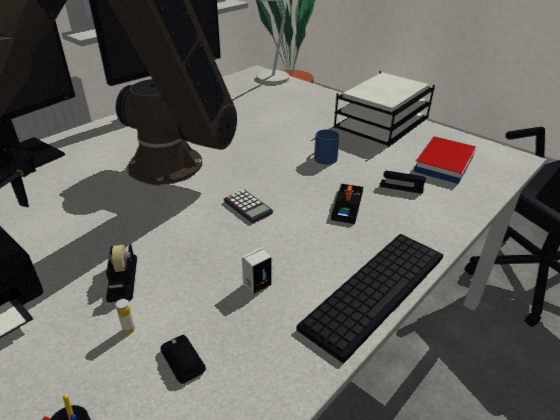

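View pics/top0.png

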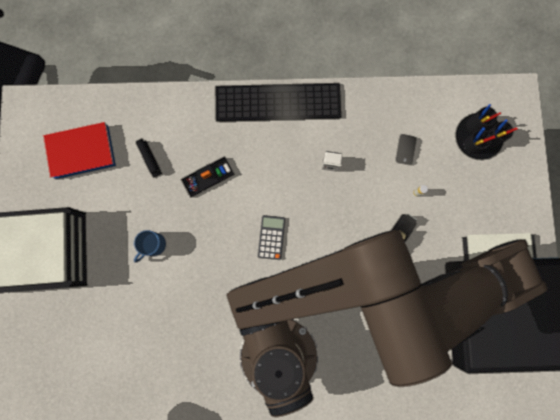

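```bash
cat > h.py <<'E'
from cell import env
import cv2,numpy as np
def cal(n):
    c=env.get_calibration(n);return np.array(c["K"]),np.array(c["extrinsics"])
def ray(n,px,z):
    K,E=cal(n);d=np.linalg.inv(K)@[px[0],px[1],1];d=E[:3,:3].T@(d*[1,-1,-1]);o=-E[:3,:3].T@E[:3,3]
    return o+d*(z-o[2])/d[2]
def proj(n,P):
    K,E=cal(n);p=E[:3,:3]@np.array(P,float)+E[:3,3];q=K@(p*[1,-1,-1]);return q[:2]/q[2]
def go(P,yaw=None):
    "shift in tool axes from commanded~measured pose to TCP P"
    s=env.state();y=s["tcp_rot"][2];d=np.array(P)-s["eef_pos"];c,n=np.cos(y),np.sin(y)
    r=[c*d[0]+n*d[1],n*d[0]-c*d[1],-d[2]]
    t=None if yaw is None else -np.degrees((yaw-y+np.pi)%(2*np.pi)-np.pi)
    return np.round(r,1),t
def blobs(mask,amin=5):
    out=[]
    for c in cv2.findContours(mask.astype(np.uint8),0,cv2.CHAIN_APPROX_NONE)[0]:
        if cv2.contourArea(c)>=amin: out.append((cv2.contourArea(c),cv2.minAreaRect(c)))
    return out
E
python3 - <<'E'
from h import *
t=cv2.imread("pics/top0.png");s=cv2.imread("pics/scene0.png")
def crop(im,x,y,w,h): return cv2.resize(im[y:y+h,x:x+w],(400,300),interpolation=cv2.INTER_CUBIC)
cv2.imwrite("pics/c1.png",np.vstack([np.hstack([crop(t,300,130,60,45),crop(t,170,145,80,60)]),np.hstack([crop(s,225,240,64,48),crop(s,310,170,80,60)])]))
T=t.astype(int);S=s.astype(int)
for n,I in(("top",T),("scene",S)):
    b,g,r=I[...,0],I[...,1],I[...,2]
    print(n,"orange",[(a,np.round(q[0],1),np.round(q[1],1),round(q[2])) for a,q in blobs((r>110)&(r>g*1.8)&(r>b*2),3)])
b=T.min(2)
m=(b>185);m[:,:300]=0;m[:,360:]=0;m[:130]=0;m[180:]=0
for a,q in blobs(m,40): print("mon",a,q,ray("top",q[0],90),[np.round(ray("top",p,90)[:2]) for p in cv2.boxPoints(q)])
m=(T.max(2)<60);m[:,:170]=0;m[:,250:]=0;m[:145]=0;m[205:]=0
for a,q in blobs(m,100): print("org",a,q,ray("top",q[0],24),[np.round(ray("top",p,24)[:2]) for p in cv2.boxPoints(q)])
E
```

```text
top orange [(5.0, array([277. , 255.5]), array([3., 2.]), 90), (27.5, array([204.9, 173.3]), array([4. , 9.4]), 63), (18.5, array([488.6, 138.3]), array([ 2.4, 11.7]), 68), (15.5, array([510.8, 130.1]), array([ 2.2, 11.1]), 68), (2581.5, array([ 77.2, 149.3]), array([42.5, 64.3]), 78), (15.0, array([492.8, 116.2]), array([ 2.2, 15.6]), 59)]
scene orange [(10.0, array([ 46. , 418.5]), array([4.9, 3.5]), 45), (5.0, array([229., 197.]), array([2.8, 2.8]), 45), (12.5, array([349.4, 187.7]), array([4. , 4.5]), 27), (1224.5, array([445.1, 153.5]), array([53.4, 28.6]), 14), (119.0, array([302.8,  75.1]), array([20.6,  7.3]), 18)]
mon 118.5 ((331.8648681640625, 158.31080627441406), (15.289106369018555, 9.535140991210938), 9.462322235107422) [ 634.06294893 -193.42958328   90.        ] [array([ 623., -166.]), array([ 655., -172.]), array([ 645., -221.]), array([ 614., -215.])]
org 934.0 ((207.53904724121094, 176.3741912841797), (20.632570266723633, 48.856807708740234), 62.241458892822266) [598.00126313 223.30805586  24.        ] [array([593., 313.]), array([668., 166.]), array([603., 134.]), array([529., 280.])]
```

View pics/c1.png

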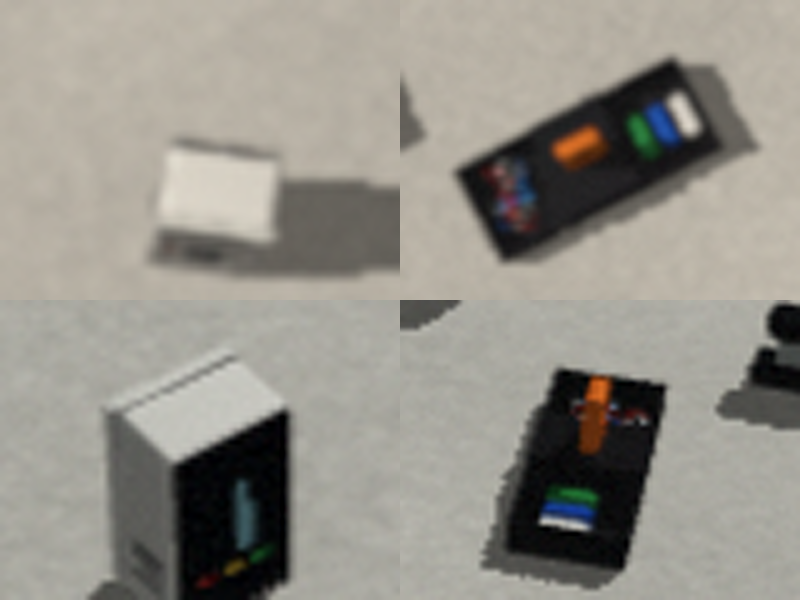

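```bash
python3 - <<'E'
from h import *
print("mon top",ray("top",(333,158.8),90),"scene",ray("scene",(257,256.8),90))
print("key top",ray("top",(204.9,173.3),64),"scene",ray("scene",(350,186),66))
print("kbd edge",ray("top",(333,120),10),"mouse",ray("top",(406,149),35),"calc",ray("top",(272,237),19))
P=ray("top",(333,158.8),90);print(go([P[0],P[1],160],-0.157))
E
```

```text
mon top [ 632.32422393 -197.08127172   90.        ] scene [ 635.03949371 -192.52407893   90.        ]
key top [600.50887889 226.09096696  64.        ] scene [597.22896776 238.14223373  66.        ]
kbd edge [ 789.41263582 -212.47790732   10.        ] mouse [ 672.72120514 -453.99893533   35.        ] calc [386.92996752  10.10494892  19.        ]
(array([ 493.6, -183.2,   54.1]), np.float64(33.501163124664174))
```

Request:
step_arm --plan '[[[494,-183,0,33.5,1],[494,-183,0,33.5,1],[494,-183,0,33.5,1],[494,-183,0,33.5,1],[494,-183,0,33.5,1],[494,-183,0,33.5,1],[494,-183,0,33.5,1],[494,-183,0,33.5,1]]]'

```text
t: 0.77
eef_pos: [492.4, -336.4, 214.5]
tcp_rot: [-3.141, 0.0, -0.157]
ft_force: [0.1, -0.6, -0.0]
opening: 1.002
grip_force: 0.0
```

```bash
python3 -c "
from h import *
print(env.state()['eef_pos'],env.state()['tcp_rot'],go([630,-194,110],-0.157))"
```

```text
[ 492.40633924 -336.38183226  214.48594777] [-3.14148164e+00  2.85614010e-04 -1.57032111e-01] (array([ 113.6, -162.1,  104.5]), np.float64(-0.001839824974354025))
```

Request:
step_arm --plan '[[[114,-162,70,0,1],[114,-162,70,0,1],[114,-162,104,0,1],[114,-162,104,0,1],[114,-162,104,0,1],[114,-162,104,0,1],[114,-162,104,0,1],[114,-162,104,0,1]]]'

```text
t: 1.43
eef_pos: [629.0, -195.7, 110.2]
tcp_rot: [-3.142, 0.001, -0.156]
ft_force: [0.8, 0.4, 0.0]
opening: 0.999
grip_force: 0.0
```

```bash
python3 - <<'E'
from h import *
print(env.state()['eef_pos'])
t=env.read_camera("top");s=env.read_camera("scene")
def crop(im,x,y,w,h): return cv2.resize(im[y:y+h,x:x+w],(400,300),interpolation=cv2.INTER_CUBIC)
cv2.imwrite("pics/c2.png",np.hstack([crop(t,292,130,80,60),crop(s,215,220,80,60)]))
E
```

```text
[ 629.0309599  -195.6874055   110.16438346]
```

View pics/c2.png

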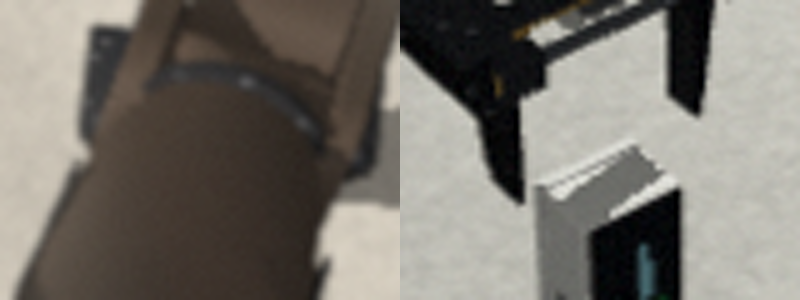

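Request:
step_arm --plan '[[[0,0,40,0,1],[0,0,54,0,1],[0,0,54,0,0.22],[0,0,54,0,0.22],[0,0,54,0,0.22],[0,0,54,0,0.22]]]'

```text
t: 2.03
eef_pos: [629.8, -196.8, 58.6]
tcp_rot: [3.141, -0.003, -0.158]
ft_force: [0.1, 0.1, -0.4]
opening: 0.777
grip_force: 0.0
```

Request:
step_arm --plan '[[[0,0,0,0,0.175],[0,0,0,0,0.175],[0,0,0,0,0.175]]]'

```text
t: 2.28
eef_pos: [629.4, -195.7, 57.4]
tcp_rot: [-3.141, -0.001, -0.157]
ft_force: [-0.2, 3.0, 2.8]
opening: 0.603
grip_force: 1.5
```

Request:
step_arm --plan '[[[0,0,0,0,0.16],[0,0,0,0,0.16],[0,0,0,0,0.16]]]'

```text
t: 2.53
eef_pos: [629.4, -195.5, 57.2]
tcp_rot: [-3.141, -0.0, -0.157]
ft_force: [-1.0, 3.9, 5.1]
opening: 0.588
grip_force: 30.0
```

Request:
step_arm --plan '[[[0,0,0,0,0.178],[0,0,0,0,0.178],[0,0,0,0,0.178]]]'

```text
t: 2.78
eef_pos: [629.4, -195.6, 56.8]
tcp_rot: [-3.141, -0.0, -0.157]
ft_force: [0.1, 4.2, 2.5]
opening: 0.586
grip_force: 1.8
```

Request:
step_arm --plan '[[[0,0,0,0,0.172],[0,0,0,0,0.172],[4,0,-1,0,0.172],[8,0,-1.5,0,0.172],[13.6,0,-2.5,0,0.172],[20,0,-3.5,0,0.172],[27.5,0,-3.5,0,0.172],[27.5,0,-3.5,0,0.172]]]'

```text
t: 3.45
eef_pos: [657.9, -200.7, 60.0]
tcp_rot: [3.141, -0.001, -0.157]
ft_force: [-0.3, -0.1, -3.7]
opening: 0.585
grip_force: 17.2
```

```bash
python3 - <<'E'
from h import *
s=env.read_camera("scene")
cv2.imwrite("pics/c3.png",cv2.resize(s[230:300,215:308],(558,420),interpolation=cv2.INTER_CUBIC))
E
```

```text
(no output)
```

View pics/c3.png

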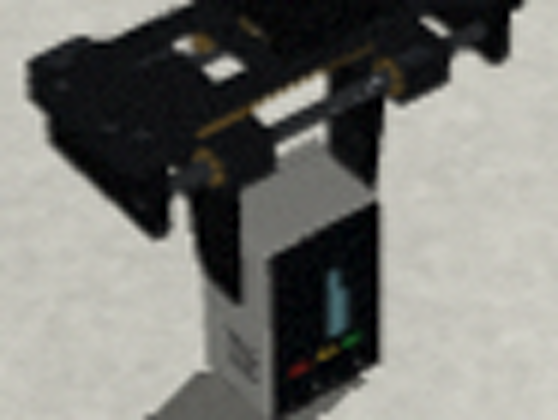

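Request:
step_arm --plan '[[[0,0,3,0,0.172],[0,0,3.5,0,0.172],[0,0,3.5,0,0.177],[0,0,3.5,0,0.177],[0,0,3.5,0,0.177]]]'

```text
t: 3.92
eef_pos: [656.4, -200.2, 56.7]
tcp_rot: [3.142, -0.0, -0.157]
ft_force: [1.4, -0.5, -1.4]
opening: 0.589
grip_force: 2.6
```

Request:
step_arm --plan '[[[5,0,-1,0,0.177],[10,0,-2,0,0.177],[15,0,-3,0,0.177],[20,0,-3.5,0,0.177],[25,0,-4,0,0.177],[27.5,0,-4,0,0.177],[27.5,0,-4,0,0.177]]]'

```text
t: 4.5
eef_pos: [684.3, -204.7, 60.7]
tcp_rot: [3.141, -0.001, -0.157]
ft_force: [0.7, 0.3, 1.4]
opening: 0.588
grip_force: 2.4
```

```bash
python3 - <<'E'
from h import *
s=env.read_camera("scene")
cv2.imwrite("pics/c4.png",cv2.resize(s[230:300,225:318],(558,420),interpolation=cv2.INTER_CUBIC))
E
```

```text
(no output)
```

View pics/c4.png

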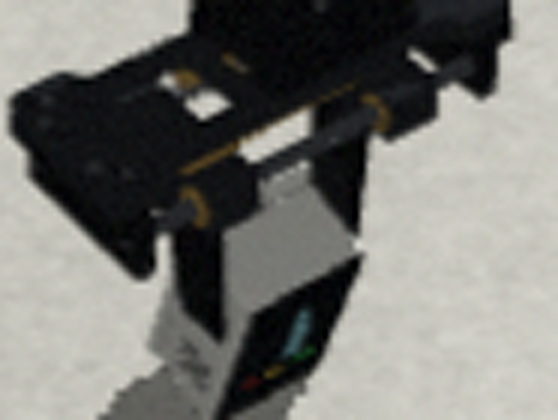

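Request:
step_arm --plan '[[[7,0,0.5,0,0.176],[14,0,1.5,0,0.176],[20.8,0,3.2,0,0.176],[27.4,0,5.4,0,0.176],[33.8,0,8.2,0,0.176],[40,0,11.5,0,0.176],[45.8,0,15.4,0,0.176],[45.8,0,15.4,0,0.176]]]'

```text
t: 5.22
eef_pos: [730.0, -211.9, 44.4]
tcp_rot: [3.141, -0.001, -0.157]
ft_force: [1.4, -0.6, -1.9]
opening: 0.588
grip_force: 5.4
```

```bash
python3 - <<'E'
from h import *
s=env.read_camera("scene")
cv2.imwrite("pics/c5.png",cv2.resize(s[230:300,235:328],(558,420),interpolation=cv2.INTER_CUBIC))
E
```

```text
(no output)
```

View pics/c5.png

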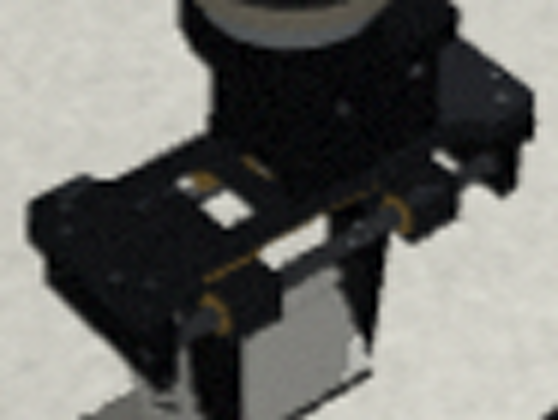

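Request:
step_arm --plan '[[[5.5,0,4.4,0,0.176],[10.6,0,9.2,0,0.176],[15.2,0,14.5,0,0.176],[19.4,0,20.1,0,0.176],[23,0,26,0,0.176],[26,0,32,0,0.176],[28,0,36.5,0,0.176],[28,0,36.5,0,0.176]]]'

```text
t: 5.93
eef_pos: [756.3, -216.0, 7.1]
tcp_rot: [-3.141, 0.001, -0.157]
ft_force: [0.7, 0.1, -2.9]
opening: 0.587
grip_force: 5.5
```

Request:
step_arm --plan '[[[0.5,0,2,0,0.177],[0.5,0,2,0,0.178],[0.5,0,2,0,0.18],[0.5,0,2,0,0.19],[0.5,0,2,0,0.25],[0.5,0,2,0,0.5],[0.5,0,2,0,0.8]]]'

```text
t: 6.52
eef_pos: [757.0, -216.2, 7.0]
tcp_rot: [3.141, -0.0, -0.157]
ft_force: [-0.3, 0.1, 0.1]
opening: 0.709
grip_force: 0.0
```

Request:
step_arm --plan '[[[0,0,0,0,0.8],[0,0,-41,0,0.8],[0,0,-82,0,0.8],[0,0,-123,0,0.8],[-40,0,-123,0,0.8],[-80,0,-123,0,0.5],[-120,0,-123,0,0.2],[-160,0,-123,0,0]]]'

```text
t: 7.18
eef_pos: [596.9, -190.6, 130.0]
tcp_rot: [3.141, -0.001, -0.157]
ft_force: [1.9, -0.3, 0.3]
opening: 0.745
grip_force: 0.0
```

```bash
python3 - <<'E'
from h import *
print(go([599,231,140],2.04))
s=env.read_camera("scene")
def crop(im,x,y,w,h): return cv2.resize(im[y:y+h,x:x+w],(400,300),interpolation=cv2.INTER_CUBIC)
cv2.imwrite("pics/s6.png",s)
cv2.imwrite("pics/c6.png",np.hstack([crop(s,230,230,80,60),crop(s,310,170,80,60)]))
E
```

```text
(array([ -63.8, -416.8,  -10. ]), np.float64(-125.8610248240273))
```

View pics/c6.png

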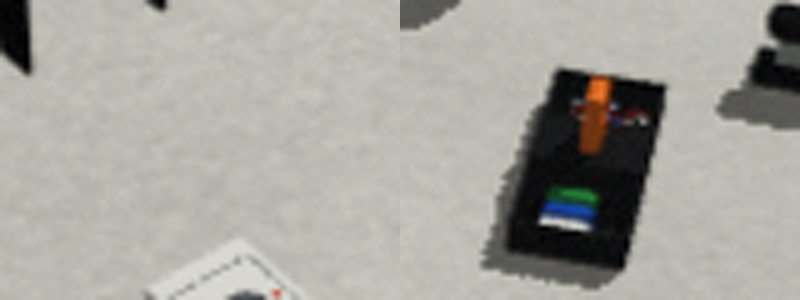

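Request:
step_arm --plan '[[[-64,-417,-10,-126,0.2],[-64,-417,-10,-126,0.2],[-64,-417,-10,-126,0.2],[-64,-417,-10,-126,0.2],[-64,-417,-10,-126,0.2],[-64,-417,-10,-126,0.2],[-64,-417,-10,-126,0.2],[-64,-417,-10,-126,0.2]]]'

```text
t: 7.9
eef_pos: [600.2, 144.2, 138.0]
tcp_rot: [3.141, -0.0, 0.849]
ft_force: [0.0, 0.6, 0.0]
opening: 0.601
grip_force: 0.0
```

```bash
python3 - <<'E'
from h import *
print(env.state()["tcp_rot"],go([600,227,100],2.04))
E
```

```text
[ 3.14119078e+00 -3.04629721e-04  8.49230370e-01] (array([ 62. , -54.9,  38. ]), np.float64(-68.22607416779266))
```

Request:
step_arm --plan '[[[62,-55,20,-68,0.2],[62,-55,20,-68,0.2],[62,-55,20,-68,0.2],[62,-55,20,-68,0.2],[62,-55,20,-68,0.2],[62,-55,20,-68,0.2],[62,-55,20,-68,0.2],[62,-55,20,-68,0.2]]]'

```text
t: 8.57
eef_pos: [600.7, 225.1, 117.7]
tcp_rot: [3.141, 0.0, 1.849]
ft_force: [-1.1, 0.4, -0.3]
opening: 0.604
grip_force: 0.0
```

Request:
step_arm --plan '[[[0,0,0,-11,0.2],[0,0,0,-11,0.2],[0,0,0,-11,0.2]]]'

```text
t: 8.82
eef_pos: [600.7, 225.0, 117.7]
tcp_rot: [3.141, 0.0, 2.038]
ft_force: [0.4, 0.1, -0.3]
opening: 0.6
grip_force: 0.0
```

```bash
python3 - <<'E'
from h import *
print(env.state()["tcp_rot"],go([600,227,31],2.04))
s=env.read_camera("scene");t=env.read_camera("top")
def crop(im,x,y,w,h): return cv2.resize(im[y:y+h,x:x+w],(400,300),interpolation=cv2.INTER_CUBIC)
cv2.imwrite("pics/t7.png",t);cv2.imwrite("pics/s7.png",s)
cv2.imwrite("pics/c7.png",np.vstack([np.hstack([crop(s,310,150,80,60),crop(s,240,260,60,45)]),np.hstack([crop(t,310,115,60,45),crop(t,170,145,80,60)])]))
E
```

```text
[3.14140962e+00 1.54930440e-04 2.03817701e+00] (array([ 2.1,  0.3, 86.7]), np.float64(-0.10444959527813866))
```

View pics/c7.png

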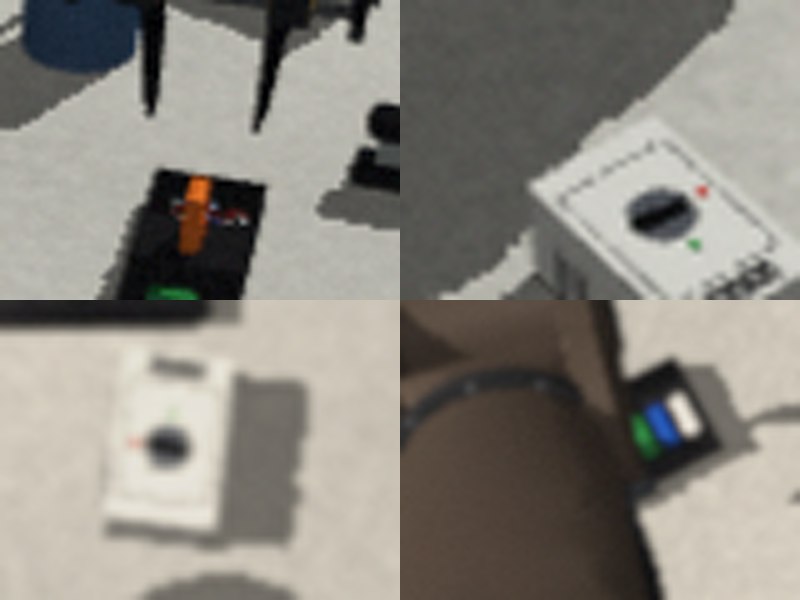

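Request:
step_arm --plan '[[[1,0,30,0,0.2],[1,0,60,0,0.2],[1,0,84,0,0.2],[1,0,84,0,-0.3],[1,0,84,0,-0.7],[1,0,84,0,-0.9],[1,0,84,0,-0.9],[1,0,84,0,-0.9]]]'

```text
t: 9.58
eef_pos: [600.6, 226.0, 34.9]
tcp_rot: [3.14, 0.0, 2.035]
ft_force: [-0.5, 0.0, -0.0]
opening: 0.304
grip_force: 0.0
```

```bash
python3 - <<'E'
from h import *
t=cv2.imread("pics/t7.png").astype(float);s=cv2.imread("pics/s7.png").astype(float)
def cm(I,x,y,w,h,f):
    J=I[y:y+h,x:x+w];W=f(J);W[W<0]=0;Y,X=np.mgrid[y:y+h,x:x+w];return np.array([(W*X).sum(),(W*Y).sum()])/W.sum(),W.sum()
dark=lambda J:(140-J.max(2)); red=lambda J:np.where(J[...,2]-J[...,1]>25,J[...,2]-J[...,1],0.); gr=lambda J:np.where(J[...,1]-J[...,2]>8,J[...,1]-J[...,2],0.)
for n,I,b in(("top",t,(330,132,10,10)),("scene",s,(272,287,15,11))):
    print(n,"disc",cm(I,*b,dark),ray(n,cm(I,*b,dark)[0],44))
for n,I,b in(("top",t,(322,126,20,18)),("scene",s,(270,282,20,18))):
    for f in(red,gr): q=cm(I,*b,f);print(n,f is red,q,ray(n,q[0],44))
slot=lambda J:np.where(J.max(2)<45,50-J.max(2),0.)
J=s[287:298,272:287].max(2);print(J.astype(int))
a,b=[ray("scene",(240+p/6.667,260+q/6.667),44) for p,q in((235,222),(290,205))];print("slot",a,b,np.degrees(np.arctan2(*(a-b)[1::-1])))
m=np.uint8((t.min(2)>165)*255)[115:160,318:348]
for c in cv2.findContours(m,0,1)[0]:
    if cv2.contourArea(c)>200: q=cv2.minAreaRect(c);P=[ray("top",p+np.array([318,115]),44)[:2] for p in cv2.boxPoints(q)];print("mon",np.round(P))
E
```

```text
top disc (array([334.70658683, 136.53293413]), np.float64(1336.0)) [ 720.28698427 -211.64106951   44.        ]
scene disc (array([278.70616771, 291.8015708 ]), np.float64(4329.0)) [ 717.97020537 -207.78438621   44.        ]
top True (array([329.55384615, 136.        ]), np.float64(65.0)) [ 722.60796493 -194.2013129    44.        ]
top False (array([nan, nan]), np.float64(0.0)) [nan nan nan]
scene True (array([284.75268817, 288.22043011]), np.float64(186.0)) [ 720.55548302 -190.01785893   44.        ]
scene False (array([283.69178082, 296.24657534]), np.float64(146.0)) [ 735.47258719 -210.31608637   44.        ]
[[207 206 207 208 208 203 199 197 203 205 206 207 207 205 170]
 [208 209 209 203 199 155 138 120 155 170 192 208 199 192 203]
 [209 206 202 158 104  89  89  84  86  84  85 178 200 185 200]
 [208 204 145  92  88  79  84  79  55  23  40 106 187 209 210]
 [209 179 112  85  82  53  42  26   9  19  26  79 136 197 208]
 [209 192 117  51  28  14  10  16  27  45  77  87 128 196 210]
 [207 208 113  18  13  20  25  45  79  87  86  94 164 204 210]
 [208 206 154  79  44  48  77  85  83  86  94 144 199 209 208]
 [208 208 210 177 143 110 105  95 102 109 146 192 205 207 209]
 [204 204 208 210 207 191 184 159 174 203 211 164 161 199 208]
 [175 198 207 207 207 208 209 207 210 209 210 196 163 195 208]]
slot [ 715.35369395 -216.55176766   44.        ] [ 723.77361062 -197.92237827   44.        ] -114.32151953364169
mon [[ 798. -158.]
 [ 795. -257.]
 [ 641. -250.]
 [ 644. -152.]]<stdin>:4: RuntimeWarning: invalid value encountered in divide
```

Request:
step_arm --plan '[[[0,0,2,0,-1],[0,0,2,0,-1],[0,0,2,0,-1],[0,0,2,0,-1],[0,0,2,0,-1]]]'

```text
t: 10.0
eef_pos: [600.2, 225.9, 31.8]
tcp_rot: [3.141, 0.0, 2.035]
ft_force: [-1.0, -0.3, 3.0]
opening: 0.125
grip_force: 30.0
```

Request:
step_arm --plan '[[[0,0,0,0,-1],[0,0,-3,0,-1],[0,0,-6,0,-1],[0,0,-12,0,-1],[0,0,-20,0,-1],[0,0,-60,0,-1],[0,0,-100,0,-1]]]'

```text
t: 10.58
eef_pos: [599.3, 225.6, 131.9]
tcp_rot: [-3.138, -0.001, 2.035]
ft_force: [-0.4, 0.4, -0.8]
opening: 0.126
grip_force: 30.0
```

```bash
python3 - <<'E'
from h import *
s=cv2.imread("pics/s7.png").astype(float);J=s[287:298,272:287].max(2)
Y,X=np.nonzero(J<60);w=60-J[Y,X];P=np.array([ray("scene",(x+272,y+287),43)[:2] for x,y in zip(X,Y)])
c=np.average(P,axis=0,weights=w);C=np.cov(P.T,aweights=w);v=np.linalg.eigh(C)[1][:,1];print("slot c",c,np.degrees(np.arctan(v[1]/v[0])))
print(env.state()["eef_pos"],go([719,-209,130],np.radians(66.5)))
E
```

```text
slot c [ 717.11055219 -207.63076086] 73.63051681535417
[599.32082976 225.60775474 131.89091128] (array([-442.2,  -87.6,    1.9]), np.float64(50.09953872101352))
```

Request:
step_arm --plan '[[[-442,-88,2,48.5,-1],[-442,-88,2,48.5,-1],[-442,-88,2,48.5,-1],[-442,-88,2,48.5,-1],[-442,-88,2,48.5,-1],[-442,-88,2,48.5,-1],[-442,-88,2,48.5,-1],[-442,-88,2,48.5,-1]]]'

```text
t: 11.25
eef_pos: [688.7, -97.7, 131.2]
tcp_rot: [3.141, -0.0, 1.182]
ft_force: [0.2, 1.0, -0.2]
opening: 0.127
grip_force: 30.0
```

```bash
python3 - <<'E'
from h import *
print(env.state()["eef_pos"],go([719,-209,75],np.radians(68)))
E
```

```text
[688.65207238 -97.72393542 131.15382091] (array([-91.5,  70.2,  56.2]), np.float64(-0.2620900244547034))
```

Request:
step_arm --plan '[[[-91,70,20,0,-1],[-91,70,20,0,-1],[-91,70,40,0,-1],[-91,70,56,0,-1],[-91,70,56,0,-1],[-91,70,56,0,-1]]]'

```text
t: 11.75
eef_pos: [718.9, -205.9, 74.0]
tcp_rot: [-3.14, -0.0, 1.188]
ft_force: [-0.1, 1.2, 1.0]
opening: 0.125
grip_force: 30.0
```

```bash
python3 - <<'E'
from h import *
p=env.state()["eef_pos"];print(p,env.state()["tcp_rot"])
s=env.read_camera("scene");cv2.imwrite("pics/s8.png",s)
x0,y0=250,262
tip=[p[0],p[1],p[2]-13.8];print("tip px",[(np.array(proj("scene",q))-[x0,y0])*10 for q in(tip,[p[0],p[1],44])])
cv2.imwrite("pics/c8.png",cv2.resize(s[y0:y0+48,x0:x0+60],(600,480),interpolation=cv2.INTER_CUBIC))
E
```

```text
[ 718.92750304 -205.92884693   74.02430921] [-3.13996649e+00 -7.04458149e-05  1.18822783e+00]
tip px [array([296.27164265, 244.89928385]), array([295.65894089, 295.73778792])]
```

View pics/c8.png

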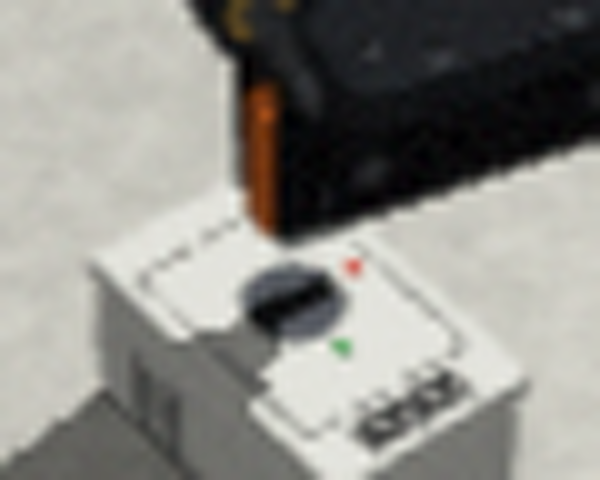

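Request:
step_arm --plan '[[[-1.3,1,8,0,-1],[-1.3,1,8,0,-1],[-1.3,1,8,0,-1]]]'

```text
t: 12.05
eef_pos: [720.0, -206.9, 66.8]
tcp_rot: [3.141, 0.0, 1.19]
ft_force: [0.9, 1.1, -0.6]
opening: 0.122
grip_force: 30.0
```

Request:
step_arm --plan '[[[-3.2,1,3,0,-1],[-3.2,1,6,0,-1],[-3.2,1,8,0,-1],[-3.2,1,9,0,-1],[-3.2,1,10,0,-1],[-3.2,1,10,0,-1]]]'

```text
t: 12.55
eef_pos: [719.4, -211.0, 55.9]
tcp_rot: [-3.141, 0.0, 1.189]
ft_force: [0.0, 0.2, -0.2]
opening: 0.126
grip_force: 30.0
```

Request:
step_arm --plan '[[[0,0,1,0,-1],[0,0,2,0,-1],[0,0,3,0,-1],[0,0,3,0,-1],[0,0,3,0,-1]]]'

```text
t: 12.97
eef_pos: [719.5, -211.0, 53.1]
tcp_rot: [-3.141, 0.0, 1.189]
ft_force: [-0.0, -0.2, -0.8]
opening: 0.124
grip_force: 30.0
```

Request:
step_arm --plan '[[[0,0,0.5,5,-1],[0,0,0.5,10,-1],[0,0,0.5,15,-1],[0,0,0.5,20,-1],[0,0,0.5,25,-1],[0,0,0.5,30,-1],[0,0,0.5,35,-1],[0,0,0.5,40,-1]]]'

```text
t: 13.63
eef_pos: [719.1, -210.6, 52.7]
tcp_rot: [-3.141, 0.001, 0.486]
ft_force: [-1.9, 2.7, 0.7]
opening: 0.124
grip_force: 30.0
```

Request:
step_arm --plan '[[[0,0,0,5,-1],[0,0,0,10,-1],[0,0,0,15,-1],[0,0,0,20,-1],[0,0,0,25,-1],[0,0,0,30,-1],[0,0,0,33,-1],[0,0,0,36,-1]]]'

```text
t: 14.3
eef_pos: [719.3, -210.5, 52.7]
tcp_rot: [-3.141, 0.001, -0.141]
ft_force: [-2.1, 2.3, 1.0]
opening: 0.124
grip_force: 30.0
```

```bash
python3 -c "
from h import *
s=env.state();print(s['tcp_rot'],s['moment'],s['ft_force'],s['eef_pos'],s['joints'])"
```

```text
[-3.14102553e+00  9.15280769e-04 -1.40579378e-01] [ 0.50367233  0.34115295 -0.012348  ] [-2.10525553  2.3174189   1.04516428] [ 719.26111887 -210.54940088   52.72698812] [-3.72943602e-01  8.29123198e-01  1.34441951e+00  4.13792068e-04
  9.69071260e-01  1.33819795e+00]
```

Request:
step_arm --plan '[[[0,0,0,3,-1],[0,0,0,6,-1],[0,0,0,9,-1],[0,0,0,9,-1]]]'

```text
t: 14.63
eef_pos: [719.4, -210.6, 52.7]
tcp_rot: [-3.141, 0.001, -0.297]
ft_force: [-1.8, 3.8, 1.1]
opening: 0.122
grip_force: 30.0
```

```bash
python3 -c "
from h import *
s=env.state();print(s['tcp_rot'],s['moment'],s['ft_force'])"
```

```text
[-3.14121237e+00  6.85203420e-04 -2.97108866e-01] [0.59417548 0.35743613 0.02959307] [-1.8003376   3.84840689  1.06931587]
```

Request:
step_arm --plan '[[[0,0,0,3,-1],[0,0,0,6,-1],[0,0,0,6,-1]]]'

```text
t: 14.88
eef_pos: [719.5, -210.7, 52.7]
tcp_rot: [-3.141, 0.0, -0.4]
ft_force: [-1.0, 3.2, 0.5]
opening: 0.122
grip_force: 30.0
```

```bash
python3 - <<'E'
from h import *
s=env.state();print(s['tcp_rot'],s['moment'],s['ft_force'])
s=env.read_camera("scene");x0,y0=250,262
cv2.imwrite("pics/c9.png",cv2.resize(s[y0:y0+48,x0:x0+60],(600,480),interpolation=cv2.INTER_CUBIC))
E
```

```text
[-3.14135860e+00  3.00604282e-04 -4.00190549e-01] [0.70216256 0.22647269 0.05451029] [-0.96661284  3.24415286  0.54160831]
```

Request:
step_arm --plan '[[[0,0,0,-4,-1],[0,0,0,-6,-1],[0,0,-4,-6,-1],[0,0,-8,-6,-1],[0,0,-14,-6,-1],[0,0,-40,-6,-1],[0,0,-75,-6,-1],[0,0,-75,-6,-1]]]'

```text
t: 15.6
eef_pos: [722.1, -212.1, 135.4]
tcp_rot: [3.141, -0.01, -0.295]
ft_force: [1.7, 0.1, 1.0]
opening: 0.122
grip_force: 30.0
```

```bash
python3 - <<'E'
from h import *
p=env.state();print(p['eef_pos'],p['tcp_rot'])
print(go([600.2,225.9,p['eef_pos'][2]],2.035))
s=env.read_camera("scene");cv2.imwrite("pics/s9.png",s)
print(s[285:302,270:292].max(2))
I=s.astype(float)
for nm,W in(("red",I[...,2]-I[...,1]-25),("green",I[...,1]-I[...,2]-8)):
    W=W[282:302,270:292];W[W<0]=0;Y,X=np.mgrid[282:302,270:292];q=np.array([(W*X).sum(),(W*Y).sum()])/W.sum();print(nm,q,W.sum(),ray("scene",q,44))
E
```

```text
[ 722.10920383 -212.0755566   135.37226371] [ 3.14063974 -0.01009216 -0.29510126]
(array([-244. , -383.6,   -0. ]), np.float64(-133.50496821338783))
[[219 186 176 213 226 226 224 225 224 224 224 226 223 186 173 209 217 205
  196 195 201 203]
 [178 214 224 223 226 224 225 226 225 224 225 224 226 224 212 183 209 221
  203 197 201 204]
 [225 223 225 226 225 224 226 222 220 222 222 223 225 225 225 208 169 209
  221 209 203 203]
 [225 226 225 225 225 223 219 200 185 187 187 210 217 224 217 216 197 201
  215 226 215 204]
 [223 224 226 225 218 200 171 102  86  96  96 119 147 205 217 214 222 225
  194 209 223 214]
 [226 224 224 222 171 120  88  39  43  79  94  96  95 141 204 225 226 226
  226 187 211 222]
 [225 226 225 207 130  98  52  13  12  29  77  97  96  97 155 215 225 227
  226 226 209 198]
 [227 225 225 185 121  98  83  42  16   6  23  76  95  96 150 212 226 226
  226 225 225 195]
 [225 225 224 199 129  96  95  84  53  20  11  25  76  95 178 222 226 225
  225 226 224 227]
 [224 226 225 225 169 114  95  94  98  59  26  14  39 112 208 226 226 227
  227 227 227 226]
 [204 223 226 226 225 168 119 107 100 100  72  41 119 204 220 225 227 225
  227 226 226 226]
 [174 209 223 226 226 226 209 175 149 141 165 147 206 197 186 215 224 226
  224 225 225 226]
 [223 208 217 223 226 224 225 223 226 226 226 226 226 175 182 218 225 226
  225 226 226 227]
 [207 223 208 215 223 226 225 225 226 226 224 226 226 227 227 224 227 226
  224 225 226 220]
 [154 208 223 194 207 221 225 225 226 224 225 226 226 225 225 227 226 226
  226 222 219 188]
 [108 153 207 223 186 206 222 224 225 225 226 226 226 224 226 226 227 221
  222 193 167 207]
 [113 113 152 205 222 186 205 224 225 225 226 226 224 225 227 226 221 184
  192 213 168 140]]
red [284.61403509 288.51754386] 114.0 [ 720.95061156 -190.93811874   44.        ]
green [283.6884058  296.38405797] 138.0 [ 735.74763222 -210.63444233   44.        ]
```

Request:
step_arm --plan '[[[-244,-384,0,-133.5,-1],[-244,-384,0,-133.5,-1],[-244,-384,0,-133.5,-1],[-244,-384,0,-133.5,-1],[-244,-384,0,-133.5,-1],[-244,-384,0,-133.5,-1],[-244,-384,0,-133.5,-1],[-244,-384,0,-133.5,-1]]]'

```text
t: 16.32
eef_pos: [629.3, 111.8, 127.4]
tcp_rot: [3.142, 0.0, 0.711]
ft_force: [1.0, 0.4, 0.1]
opening: 0.126
grip_force: 30.0
```

```bash
python3 - <<'E'
from h import *
print(go([600.2,225.9,100],2.035))
E
```

```text
(array([  52.4, -105.5,   27.4]), np.float64(-75.86682604132287))
```

Request:
step_arm --plan '[[[52.4,-105.5,15,-75.9,-1],[52.4,-105.5,15,-75.9,-1],[52.4,-105.5,15,-75.9,-1],[52.4,-105.5,15,-75.9,-1],[52.4,-105.5,15,-75.9,-1],[52.4,-105.5,15,-75.9,-1],[52.4,-105.5,15,-75.9,-1],[52.4,-105.5,15,-75.9,-1]]]'

```text
t: 16.98
eef_pos: [601.6, 224.4, 112.2]
tcp_rot: [-3.141, 0.0, 1.711]
ft_force: [0.9, -0.4, -1.5]
opening: 0.128
grip_force: 30.0
```

Request:
step_arm --plan '[[[0,0,10,-18.5,-1],[0,0,20,-18.5,-1],[0,0,30,-18.5,-1],[0,0,30,-18.5,-1],[0,0,30,-18.5,-1]]]'

```text
t: 17.4
eef_pos: [601.6, 224.3, 82.2]
tcp_rot: [-3.14, -0.0, 2.025]
ft_force: [0.1, 0.4, -1.5]
opening: 0.121
grip_force: 30.0
```

```bash
python3 - <<'E'
from h import *
print(env.state()["eef_pos"],go([600.2,225.9,50],2.035))
E
```

```text
[601.55388855 224.25726532  82.16915186] (array([ 2.1, -0.5, 32.2]), np.float64(-0.5627760957801401))
```

Request:
step_arm --plan '[[[2,-0.5,10,-0.6,-1],[2,-0.5,20,-0.6,-1],[2,-0.5,30,-0.6,-1],[2,-0.5,34,-0.6,-1],[2,-0.5,34,-0.6,-1]]]'

```text
t: 17.82
eef_pos: [599.9, 225.8, 47.1]
tcp_rot: [-3.139, -0.0, 2.038]
ft_force: [-0.3, 0.2, 0.0]
opening: 0.126
grip_force: 30.0
```

Request:
step_arm --plan '[[[0,0,3,0,-1],[0,0,6,0,-1],[0,0,9,0,-1],[0,0,12,0,-1],[0,0,12,0,-1]]]'

```text
t: 18.23
eef_pos: [600.3, 225.9, 36.1]
tcp_rot: [-3.141, -0.0, 2.038]
ft_force: [-0.1, -0.2, -0.3]
opening: 0.122
grip_force: 30.0
```

Request:
step_arm --plan '[[[0,0,2,0,-1],[0,0,3,0,-1],[0,0,4,0,-1],[0,0,4.3,0,-1],[0,0,4.3,0,-1]]]'

```text
t: 18.65
eef_pos: [600.5, 226.0, 32.3]
tcp_rot: [-3.142, 0.0, 2.038]
ft_force: [-0.9, 0.1, -0.6]
opening: 0.123
grip_force: 30.0
```

Request:
step_arm --plan '[[[0,0,0.6,0,-1],[0,0,0.6,0,-1],[0,0,0.6,0,-0.7],[0,0,0.6,0,-0.5],[0,0,0.6,0,-0.2],[0,0,0.6,0,0],[0,0,0.6,0,0],[0,0,0.6,0,0]]]'

```text
t: 19.32
eef_pos: [600.5, 226.0, 31.7]
tcp_rot: [-3.142, 0.0, 2.038]
ft_force: [-0.1, -0.8, 0.2]
opening: 0.444
grip_force: 0.0
```

Request:
step_arm --plan '[[[0,0,-10,0,0],[0,0,-40,0,0],[0,0,-80,0,0],[0,0,-100,0,0],[0,0,-100,0,0.5]]]'

```text
t: 19.73
eef_pos: [602.4, 226.6, 137.5]
tcp_rot: [3.134, 0.002, 2.038]
ft_force: [0.2, 0.3, 0.1]
opening: 0.53
grip_force: 0.0
```

```bash
python3 - <<'E'
from h import *
s=env.read_camera("scene");cv2.imwrite("pics/s10.png",s)
for f in("pics/s7.png","pics/s10.png"):
    I=cv2.imread(f).astype(int)[170:215,335:365];b,g,r=I[...,0],I[...,1],I[...,2]
    print([(a,np.round(q[0],1),np.round(q[1],1),round(q[2])) for a,q in blobs((r>80)&(r>g*1.6)&(r>b*2),8)])
print(env.state()["eef_pos"],go([757,-216.2,130],-0.157))
E
```

```text
[(49.5, array([13.6, 22.1]), array([ 4.6, 14.5]), 9)]
[(49.5, array([13.5, 22. ]), array([14.,  5.]), 90)]
[601.45839632 226.28631306 134.85763117] (array([-465.1,  -60.6,    4.9]), np.float64(125.78963472091878))
```

Request:
step_arm --plan '[[[-465,-61,5,126,0.8],[-465,-61,5,126,0.8],[-465,-61,5,126,0.8],[-465,-61,5,126,0.8],[-465,-61,5,126,0.8],[-465,-61,5,126,0.8],[-465,-61,5,126,0.8],[-465,-61,5,126,0.8]]]'

```text
t: 20.45
eef_pos: [710.5, -90.5, 127.0]
tcp_rot: [-3.14, 0.001, 1.032]
ft_force: [0.2, 0.4, 0.6]
opening: 0.899
grip_force: 0.0
```

```bash
python3 - <<'E'
from h import *
print(env.state()["tcp_rot"],go([756,-216.2,100],-0.157))
E
```

```text
[-3.13978063e+00  6.66377609e-04  1.03215857e+00] (array([-84.5, 103.5,  27. ]), np.float64(68.13376721451655))
```

Request:
step_arm --plan '[[[-84.5,103.5,27,68.1,0.8],[-84.5,103.5,27,68.1,0.8],[-84.5,103.5,27,68.1,0.8],[-84.5,103.5,27,68.1,0.8],[-84.5,103.5,27,68.1,0.8],[-84.5,103.5,27,68.1,0.8],[-84.5,103.5,27,68.1,0.8],[-84.5,103.5,27,68.1,0.8]]]'

```text
t: 21.12
eef_pos: [756.4, -213.9, 99.5]
tcp_rot: [-3.141, 0.002, 0.032]
ft_force: [-0.9, 0.4, 0.1]
opening: 0.895
grip_force: 0.0
```

Request:
step_arm --plan '[[[0,0,0,11,0.8],[0,0,0,11,0.8],[0,0,0,11,0.8]]]'

```text
t: 21.37
eef_pos: [756.5, -213.8, 99.8]
tcp_rot: [-3.141, 0.002, -0.157]
ft_force: [0.1, -0.8, 0.1]
opening: 0.898
grip_force: 0.0
```

```bash
python3 - <<'E'
from h import *
print(env.state()["tcp_rot"],env.state()["eef_pos"],go([756,-216.2,7],-0.157))
E
```

```text
[-3.14129158e+00  1.97482616e-03 -1.56650892e-01] [ 756.49794023 -213.75739626   99.8432886 ] (array([-0.1,  2.5, 92.8]), np.float64(0.02000242500658764))
```

Request:
step_arm --plan '[[[0,2.5,35,0,0.8],[0,2.5,70,0,0.8],[0,2.5,88,0,0.8],[0,2.5,92,0,0.6],[0,2.5,92,0,0.4],[0,2.5,92,0,0.22],[0,2.5,92,0,0.22],[0,2.5,92,0,0.22]]]'

```text
t: 22.03
eef_pos: [757.4, -216.6, 11.2]
tcp_rot: [3.141, -0.003, -0.153]
ft_force: [-0.3, -0.7, -0.1]
opening: 0.63
grip_force: 0.0
```

Request:
step_arm --plan '[[[0,0,0,0,0.19],[0,0,0,0,0.182],[0,0,0,0,0.176],[0,0,0,0,0.176],[0,0,0,0,0.176]]]'

```text
t: 22.45
eef_pos: [757.0, -216.9, 10.1]
tcp_rot: [3.141, -0.001, -0.154]
ft_force: [-0.3, -3.4, 5.4]
opening: 0.587
grip_force: 10.2
```

Request:
step_arm --plan '[[[0,0,0,0,0.177],[0,0,0,0,0.177],[-2.9,0,-6.5,0,0.177],[-6.2,0,-12.8,0,0.177],[-6.2,0,-12.8,0,0.177]]]'

```text
t: 22.87
eef_pos: [750.2, -215.2, 23.2]
tcp_rot: [-3.142, -0.0, -0.153]
ft_force: [-0.1, -0.2, -1.3]
opening: 0.59
grip_force: 2.3
```

```bash
cat > tilt.py <<'E'
from h import *
s=env.read_camera("scene");I=s.astype(float);s0=env.state()
print(np.round(s0["eef_pos"],1),np.round(s0["ft_force"],1),np.round(s0["moment"],2),s0["grip_force"])
w=I[282:305,265:300]
for nm,W in(("red",I[...,2]-I[...,1]-25),("green",I[...,1]-I[...,2]-8)):
    W=W[240:305,230:310].copy();W[W<0]=0;Y,X=np.mgrid[240:305,230:310];print(nm,W.sum(),(W*X).sum()/max(W.sum(),1),(W*Y).sum()/max(W.sum(),1))
# expected dots for tilt th (deg from upright): green at local (-22,0,56), red (-22,18,40); pivot at P
c,n=np.cos(-.157),np.sin(-.157)
C=s0["eef_pos"];
E
python3 tilt.py
```

```text
[ 750.4 -215.2   22.7] [ 1.1  0.7 -0.9] [ 0.01 -0.06  0.02] 2.3124356009066105
red 0.0 0.0 0.0
green 0.0 0.0 0.0
```

Request:
step_arm --plan '[[[0,0,0,0,0.176],[-3.9,0,-5.9,0,0.176],[-8.3,0,-11.4,0,0.176],[-13.2,0,-16.6,0,0.176],[-18.5,0,-21.3,0,0.176],[-18.5,0,-21.3,0,0.176]]]'

```text
t: 23.42
eef_pos: [731.6, -212.6, 44.8]
tcp_rot: [3.141, -0.001, -0.154]
ft_force: [-1.1, 0.0, -1.9]
opening: 0.589
grip_force: 5.1
```

```bash
python3 tilt.py; python3 - <<'E'
from h import *
s=env.read_camera("scene");cv2.imwrite("pics/s11.png",s)
print(cv2.absdiff(s,cv2.imread("pics/s10.png"))[270:312:2,240:310:2].max(2))
print(s[270:312:2,240:310:2].max(2))
# candidates: projected edge points for theta
c,n=np.cos(-.155),np.sin(-.155);X=np.array([c,n,0]);Y=np.array([-n,c,0]);Z=np.array([0,0,1.])
G=env.state()["eef_pos"]+[0,0,18.8]
for th in(60,90):
    t=np.radians(th);x=np.cos(t)*X-np.sin(t)*Z;z=np.sin(t)*X+np.cos(t)*Z
    for l in((-22,-28,0),(22,-28,0),(22,-28,90),(-22,-28,90)):
        print(th,l,proj("scene",G+(l[0]+7)*x+l[1]*Y+(l[2]-76)*z))
E
```

```text
[ 732.  -212.6   44.4] [0.5 0.3 0.3] [0.08 0.04 0.03] 5.132391694933176
red 0.0 0.0 0.0
green 0.0 0.0 0.0
[[ 25  66  66  71  67  71  69  67  68  68  66  64  63  66  67  69  66  71
   64  82 123  59  28  25  16 128 143 135 150 175  47  45 137   6  23]
 [114  30  71  68  65  65  69  63  68  67  68  64  72  68  63  61  66  68
   66 123  24  27  16  42 148 144 121 152 172 182   7  25  25  24  20]
 [118  50  78  70  66  64  70  59  73  63  67  70  73  73  68  68  62  55
   74 163   9  44 139 136 135 141 166 173 175 177   1  23  22  25  20]
 [115  52  69  70  70  66  66  48  62  70  66  69  73  69  66  56  50 141
  163 162 166 147 144 103  11 126 172 168 172 177  13  22  27  24  25]
 [117 118  41  78  79  70  68  65  67  65  54  70  70  67  64  80 163 165
  170 186 158 159  16  24  27 157 168 171 175 167  25  27  23  26  22]
 [118 120 116  44  73  75  75  70  65  73  71  71  69  72  85 133 161 185
  190 183 187 129   6   8  28 131 159 164 172 135  25  24  23  26  24]
 [120 118 119 117  20  76  78  66  69  71  70  68  87 162 173 167 161 183
  159 184 176 144  78  72  75  73  75  98 174  54 
[... 4757 characters left out ...]
  41 112 208 206 207 206 209 205 204 205 210 211]
 [201 136 100  97  94  94  98 101 104 100 100  97  96  98  97 100 102  97
   48 101 124  73 105 208 215 204 205 205 208 211 208 205 203 205 208]
 [199 183  97  97  94  95  97  98  95  92  99  98  99  94 100  98  99  99
   98  95  54  89 117 209 207 205 211 208 207 203 207 208 209 212 212]]
60 (-22, -28, 0) [252.71757142 285.27578815]
60 (22, -28, 0) [258.66993973 302.15407952]
60 (22, -28, 90) [279.6678393  308.74317026]
60 (-22, -28, 90) [273.44917235 290.65691325]
90 (-22, -28, 0) [251.57620062 272.07705802]
90 (22, -28, 0) [252.08296997 285.8511276 ]
90 (22, -28, 90) [276.05100372 308.72494635]
90 (-22, -28, 90) [276.13391395 294.76551177]
```

Request:
step_arm --plan '[[[-5.7,0,-4.2,0,0.176],[-11.8,0,-7.9,0,0.176],[-18.1,0,-11.1,0,0.176],[-24.7,0,-13.7,0,0.176],[-31.5,0,-15.7,0,0.176],[-38.4,0,-17.2,0,0.176],[-38.4,0,-17.2,0,0.176]]]'

```text
t: 24.1
eef_pos: [693.1, -206.6, 61.0]
tcp_rot: [-3.142, 0.001, -0.154]
ft_force: [0.3, 0.5, -3.5]
opening: 0.587
grip_force: 5.1
```

```bash
python3 - <<'E'
from h import *
s=env.read_camera("scene");cv2.imwrite("pics/s12.png",s)
print(env.state()["ft_force"],env.state()["grip_force"])
for y in range(258,312,2): print(y,*["%3d"%v for v in s[y,236:300:2].max(1)])
c,n=np.cos(-.155),np.sin(-.155);X=np.array([c,n,0]);Y=np.array([-n,c,0]);Z=np.array([0,0,1.])
G=env.state()["eef_pos"]+[0,0,18.8]
for th in(30,45):
    t=np.radians(th);x=np.cos(t)*X-np.sin(t)*Z;z=np.sin(t)*X+np.cos(t)*Z
    for l in((-22,-28,0),(22,-28,0),(22,-28,90),(-22,-28,90),(22,28,0),(22,28,90)):
        print(th,l,proj("scene",G+(l[0]+7)*x+l[1]*Y+(l[2]-76)*z))
E
```

```text
[ 0.05437518 -0.44902948 -3.57262884] 5.107906758785248
258  19  17  23  22  22  17  18  23  24  20  21  19  23  49  55  22 124 185  61  40  40  54  20  15  13   8  87 204 197 202 206 206
260  13  18  20  37  26  16  28  25  14  20  18  42  55  17  19  20  17  29  40  76 180 138  13  19  15  10 120 196 201 199 199 200
262  12  12  20  16  19  17  24  20  16  19  15  21  21  18  21  23  16  26 134 199 193 134  16  17  16   9 172 196 197 197 197 199
264  10   9  17  19  18  21  20  22  19  20  16  76  56  20  19  17  22  45 202 194 202 143  14  18  17  14 176 196 201 200 200 200
266 129  13  11  14  20  22  20  22  12  25  28  40  81  28  19  20  16  17 195 195 198 134  45  38  15   6 184 199 199 199 204 204
268 193 148  20  10  10  19  18  15  10  42  42  42  68  43  18  16  66 178 191 197  93  97 108 125  61   8 186 198 197 202 205 208
270 198 197 148  20   8  10  13  10  13  54  28  12  23  17  14  72 128  97  92  42  71 121 123 120  49  19 201 202 201 201 205 205
272 191 191 191 140  18  12  16  10  12 135  19  10  14  13  42  92  76  31  66 124 122 119 119 125 142  61 205 200 200 
[... 2353 characters left out ...]
97 198 204 211 201 202 199 204 205
310  97  95  94  89  92  93  91  94  94  96  97  90  99  95  97  93  96  97 197 196 193 191 196 197 198 202 206 200 205 202 201 200
30 (-22, -28, 0) [248.74816003 286.31122087]
30 (22, -28, 0) [258.53548034 302.14466811]
30 (22, -28, 90) [270.20091463 289.47582546]
30 (-22, -28, 90) [259.58353773 272.63630936]
30 (22, 28, 0) [277.16891924 291.37947305]
30 (22, 28, 90) [289.83643063 278.29359009]
45 (-22, -28, 0) [245.25390557 278.56433767]
45 (22, -28, 0) [253.34386694 295.33835565]
45 (22, -28, 90) [269.73630546 291.687993  ]
45 (-22, -28, 90) [261.01543823 273.65086876]
45 (22, 28, 0) [271.95672521 284.83303011]
45 (22, 28, 90) [289.27397351 280.50860322]
```

Request:
step_arm --plan '[[[0,0,3,0,0.176],[0,0,6,0,0.176],[0,0,8,0,0.176],[0,0,8,0,0.176]]]'

```text
t: 24.48
eef_pos: [695.3, -206.9, 52.7]
tcp_rot: [3.141, -0.002, -0.154]
ft_force: [3.1, -0.7, 1.0]
opening: 0.586
grip_force: 5.1
```

Request:
step_arm --plan '[[[0,0,2,0,0.176],[0,0,2,0,0.176],[0,0,2,0,0.176]]]'

```text
t: 24.73
eef_pos: [695.1, -206.9, 51.1]
tcp_rot: [3.141, -0.002, -0.154]
ft_force: [5.1, 0.0, 4.9]
opening: 0.584
grip_force: 5.1
```

Request:
step_arm --plan '[[[0,0,0,0,0.1775],[0,0,0,0,0.1775],[-3,0,-2,0,0.1775],[-6.1,0,-3.5,0,0.1775],[-9.3,0,-5,0,0.1775],[-12.6,0,-6.3,0,0.1775],[-12.6,0,-6.3,0,0.1775]]]'

```text
t: 25.32
eef_pos: [680.9, -204.7, 56.9]
tcp_rot: [-3.142, 0.001, -0.154]
ft_force: [-0.3, 0.3, -2.3]
opening: 0.59
grip_force: 1.3
```

```bash
cat > edge.py <<'E'
from h import *
import sys
s=env.read_camera("scene");e=env.state();print(np.round(e["ft_force"],1),e["grip_force"],e["eef_pos"])
c,n=np.cos(-.155),np.sin(-.155);X=np.array([c,n,0]);Y=np.array([-n,c,0]);Z=np.array([0,0,1.]);G=e["eef_pos"]+[0,0,18.8]
x0,x1,y0,y1=map(int,sys.argv[1:5])
for y in range(y0,y1,2): print(y,*["%3d"%v for v in s[y,x0:x1:2].max(1)])
for th in map(float,sys.argv[5:]):
    t=np.radians(th);x=np.cos(t)*X-np.sin(t)*Z;z=np.sin(t)*X+np.cos(t)*Z
    print(th,[np.round(proj("scene",G+(l[0]+7)*x+l[1]*Y+(l[2]-76)*z)) for l in((-22,-28,0),(22,-28,0),(22,-28,90),(22,28,90))])
E
python3 edge.py 240 300 264 306 25 35 45 55
```

```text
[ 0.3 -1.  -1.9] 1.3880820712074637 [ 681.26002441 -204.68694322   56.85842544]
264  12  16  21  21  20  26  23  39  46  32  21  18  18  16 187 197 198 195  29  19  17   6 173 201 202 196 198 199 198 198
266   8  18  19  11  11  46  40  41  40  56  18   9  33 111 197 190 191 179  81  98 120  37 175 198 203 195 196 199 203 203
268  11   9  10  10  11  35  38  19  23  22  19 110 169 176 160 186 109  62 113 124 122  31 167 195 196 196 196 200 205 205
270  45  10  17  12  14 110 105   9   7  12  10 184 107  95  89  53 103 122 122 115 118 130 181 197 200 202 198 198 204 206
272 191  43  18  15  10 172 115  10   8  10   9  51  87  60  92 123 124 115 119 124 122 175 204 204 204 197 200 200 196 205
274 193 197  65  14  14 166 124  14  12  10  14  79 106 123 122 115 120 125 121 125 124 173 206 191 200 194 198 201 201 200
276 196 193 197  64  53 126 181   7  15   8  12 116 123 118 119 125 124 123 125 122 123 187 190 197 197 201 200 197 198 200
278 192 192 186 111 111 111 109  19   7  14  12  99 120 126 123 128 124 124 125 121 124 184 184 203 202 202 202 201 203 203
280 195 199 196 161 118 107 
[... 1243 characters left out ...]
  98  94  95  96  92  95  98  97 177 198 201 196 197 197 200 201 200 201 201 203 196 199 197
302  96  97  99  95  93  94  96  97  95  89  93  95  94  96  94 177 193 200 199 198 200 203 199 198 203 200 199 197 199 204
304  94  91  97  98  95  94  98  94  97  94  96  96  96  99  97 181 199 200 204 196 200 199 192 197 203 201 204 204 207 201
25.0 [array([247., 287.]), array([257., 302.]), array([267., 287.]), array([286., 276.])]
35.0 [array([244., 282.]), array([254., 298.]), array([267., 288.]), array([286., 277.])]
45.0 [array([242., 277.]), array([250., 293.]), array([266., 290.]), array([286., 279.])]
55.0 [array([240., 272.]), array([247., 288.]), array([266., 291.]), array([285., 280.])]
```

Request:
step_arm --plan '[[[-3.3,0,-1,0,0.1775],[-6.6,0,-2,0,0.1775],[-10,0,-3,0,0.1775],[-13.4,0,-3.8,0,0.1775],[-17,0,-4.5,0,0.1775],[-20.3,0,-5,0,0.1775],[-20.3,0,-5,0,0.1775]]]'

```text
t: 25.95
eef_pos: [661.2, -201.6, 62.0]
tcp_rot: [3.142, 0.0, -0.154]
ft_force: [0.2, -0.7, -0.1]
opening: 0.588
grip_force: 1.0
```

```bash
python3 edge.py 236 290 270 306 20 30 40 50
```

```text
[0.3 0.1 1. ] 0.8751719584688544 [ 661.49983522 -201.64036287   61.98986584]
270 193 195 169 171 190 190  72  12  14  15  89 113 117 120 123 122 122 123 121 123 120 189 208 202 189 195 196
272 186 188 188 185 189 190 103  12  11  10  89 123 121 122 122 122 122 120 122 120 124 185 205 208 193 201 202
274 191 193 194 194 195 191 129   3   6  14  90 117 120 125 122 119 122 120 118 121 122 188 158  85 170 191 196
276 192 198 193 191 190 124 108  36   5  12  91 111 125 124 125 125 119 119 119 123 121 106  41 180 198 194 198
278 195 193 188 189 121 107  99 107  49   7  91 109 113 124 122 121 122 119 122 110  25  94 189 197 200 203 198
280 188 196 194 193 135 111 109 107 107  46  94 110 110 118 124 120 121 115  50  26 103 194 193 190 192 193 197
282 196 198 197 192 195 127 109  70  97 109 110 110 108 110 127 111  66  38  50 171 192 192 195 194 192 191 192
284 194 195 195 191 196 177 111 103  81 108 109 109 111 108  82   5  53 102 199 193 195 195 196 196 197 197 193
286 194 196 195 193 187  99 102  96 106 104 109 111 105  61  43  32  87 194 194 197 189 194 198 201 195 200 192
288 199 198 187
[... 652 characters left out ...]
 197
300  93  93  93  95  93  92  98  96  93  97  93  97  95  95  93 198 193 195 195 200 194 195 194 198 198 198 201
302  92  90  93  98  99  92  88  93  97  97  92  95  89  95  94 197 194 193 193 198 196 193 196 200 194 195 197
304  96  92  93  92  97  96  97  96  95  89  98  96  96  95 179 197 194 197 195 197 200 193 198 196 191 192 200
20.0 [array([244., 283.]), array([254., 298.]), array([261., 279.]), array([281., 268.])]
30.0 [array([241., 278.]), array([250., 294.]), array([261., 281.]), array([281., 270.])]
40.0 [array([238., 273.]), array([247., 290.]), array([261., 282.]), array([280., 272.])]
50.0 [array([236., 268.]), array([244., 285.]), array([261., 284.]), array([280., 273.])]
```

Request:
step_arm --plan '[[[-3.5,0,-0.3,0,0.1775],[-7,0,-0.5,0,0.1775],[-10.5,0,-0.5,0,0.1775],[-14,0,-0.5,0,0.1775],[-17.5,0,0,0,0.1775],[-21,0,0.2,0,0.1775],[-24.5,0,0.9,0,0.1775],[-28,0,1.6,0,0.1775]]]'

```text
t: 26.67
eef_pos: [633.7, -197.3, 60.1]
tcp_rot: [3.142, 0.0, -0.154]
ft_force: [0.1, -0.0, 0.4]
opening: 0.588
grip_force: 1.2
```

Request:
step_arm --plan '[[[-2.5,0,0.8,0,0.1775],[-5,0,1.5,0,0.1775],[-7,0,2,0,0.1775],[-9,0,2.5,0,0.1775],[-9,0,2.5,0,0.1775]]]'

```text
t: 27.08
eef_pos: [624.8, -195.9, 57.5]
tcp_rot: [-3.142, 0.001, -0.154]
ft_force: [-1.5, 0.1, -0.9]
opening: 0.591
grip_force: 1.3
```

```bash
python3 edge.py 216 280 262 302 0 5 10 20
```

```text
[-0.  -0.3 -0.9] 1.2141788756707683 [ 625.00509258 -195.99811049   57.59025708]
262 191 192 191 192 193 197 193 169 104 188 193 129   1  11  13  70 119 114 114 117 114 112 113 116 115 113  74  10  18 192 188 192
264 189 190 193 191 189 189 195 195 187 189 192 165   8   9  14  45 110 117 110 112 114 114 115 114  76  12   4  11  41 191 195 198
266 190 194 191 193 190 196 188 191 198 193 189 185  49   5   9  48 104 114 116 114 116 114  75  25  18   6   2   4  83 187 196 192
268 189 186 191 193 195 197 191 193 192 189 188 194  87  11  10  43 107 108 117 119 111  26  10   2  12   9   9  12 124 187 196 191
270 190 190 193 193 197 194 194 192 187 194 192 191 196  81   4  26 105 108 108  78  13   9  10  10  16  16   7  14 167 192 188 193
272 191 186 184 188 194 189 192 190 184 187 183 186 186 146  50  34 108 108 108  61  13  15  11   9  91  17  12  12 166 186 192 196
274 191 190 189 193 193 196 197 194 195 195 187 187 189 137 101 108 107 108 109  64  11   9  12  11  96  49   8  13 177 189 194 192
276 194 186 190 192 190 192 191 189 190 193 193 198 190 135 110 107 107 107 110  55  10  10   9 
[... 1277 characters left out ...]
93  94  90  93  93  92  90  91  97 112 189 189 194 192 193 196 195 196 196 196
298 192 124 123  88  89  90  99  94  94  86  91  95  97  90  91  90  94  91  93  94 177 196 187 194 188 192 193 190 191 201 195 192
300  95  97  93  94  92  92  94  97  97  93  91  91  93  94  94  96  95  95  97 112 192 197 196 191 193 195 191 193 193 198 193 191
0.0 [array([241., 285.]), array([252., 295.]), array([250., 267.]), array([270., 257.])]
5.0 [array([239., 283.]), array([250., 294.]), array([251., 268.]), array([270., 258.])]
10.0 [array([238., 281.]), array([248., 293.]), array([251., 269.]), array([270., 259.])]
20.0 [array([235., 276.]), array([245., 290.]), array([251., 271.]), array([271., 261.])]
```

Request:
step_arm --plan '[[[-2.5,0,0.8,0,0.1775],[-5,0,1.6,0,0.1775],[-7.5,0,2.3,0,0.1775],[-9.5,0,3,0,0.1775],[-9.5,0,3,0,0.1775],[-9.5,0,3,0,0.1775]]]'

```text
t: 27.63
eef_pos: [615.7, -194.5, 54.7]
tcp_rot: [-3.142, 0.0, -0.154]
ft_force: [-1.1, 0.4, -0.8]
opening: 0.587
grip_force: 1.0
```

```bash
python3 edge.py 230 276 258 298 0 5 10
```

```text
[-0.5  0.4 -0.8] 1.0793707048287615 [ 615.79824329 -194.55863077   54.69884465]
258  11 166 191  48   8  13  10  95 107 110 111 110 112 112 112 113 110 113 109  34 160 190 194
260  62 178 193  98  11   7   4  99 112 112 114 113 115 110 112 115 114  28   4   9 164 185 189
262 193 194 190 132   5   9   7  89 117 112 114 111 110 114 111  26  12  13  11  11 170 193 191
264 195 190 191 162  19   1  10  66 105 117 114 113 115  53  11  12  16   6  14  11 165 195 192
266 190 198 191 190  50   9   9  69 104 109 123  80  12  10   4   8  13   9   5   4 163 184 184
268 192 192 189 188 167  26   9  47 108 109 113  29  13   9  11  11  31   7   7  11 158 184 189
270 192 187 195 196 193 155  15  47 103 108 111  40   7  10   2   8  94  14  11  10 162 194 188
272 188 186 188 181 184 186 111  75 107 110 111  40   8   8  13   9  90  48  14  11 161 185 186
274 194 196 196 186 190 191 108 107 108 109 110  44   8  12   8   9  93  56  10  14 159 189 188
276 187 191 192 195 197 187 117 106 107 107 112  43   8  10   8   6  94  57   0  11 159 189 189
278 186 186 195 193 190 187 115 107  91 108 109  60  10  12 
[... 467 characters left out ...]
  65   4   8   8  16  50 113 191 190 189 196 193
290  95 179  90  94  87  86  93  92  92  92 104  67  12  22  31  86 110 195 194 191 195 192 190
292  93  90  94  89  94  94  93  95  93  91  95  64  27  84  95 114 193 194 193 194 196 190 188
294  91  92  92  93  94  92  93  95  90  93  96  96  94  94 175 189 192 194 188 190 191 192 191
296  92  97  91  90  90  92  94  91  92  96  96  93 106 198 190 190 192 194 192 191 194 194 196
0.0 [array([239., 283.]), array([249., 294.]), array([248., 266.]), array([268., 256.])]
5.0 [array([237., 281.]), array([248., 293.]), array([248., 267.]), array([268., 257.])]
10.0 [array([236., 279.]), array([246., 292.]), array([249., 268.]), array([268., 258.])]
```

Request:
step_arm --plan '[[[0,0,0.5,0,0.18],[0,0,0.5,0,0.185],[0,0,0.5,0,0.2],[0,0,0.5,0,0.25],[0,0,0.5,0,0.4],[0,0,0.5,0,0.7],[0,0,0.5,0,0.9],[0,0,0.5,0,0.9]]]'

```text
t: 28.35
eef_pos: [615.9, -194.6, 54.2]
tcp_rot: [3.142, -0.0, -0.154]
ft_force: [0.1, 0.4, -0.4]
opening: 0.848
grip_force: 0.0
```

Request:
step_arm --plan '[[[0,0,-30,0,0.9],[0,0,-70,0,0.9],[0,0,-110,0,0.9],[0,0,-150,0,0.9],[0,0,-150,0,0.9],[0,0,-150,0,0.9]]]'

```text
t: 28.85
eef_pos: [616.5, -194.8, 206.7]
tcp_rot: [3.14, -0.005, -0.153]
ft_force: [-0.2, 0.0, -1.1]
opening: 0.948
grip_force: 0.0
```

```bash
python3 edge.py 230 276 248 298 0; python3 - <<'E'
from h import *
a=cv2.imread("pics/scene0.png");b=env.read_camera("scene");d=(cv2.absdiff(a,b).max(2)>60)
d=cv2.morphologyEx(np.uint8(d),cv2.MORPH_OPEN,np.ones((3,3)))
n,_,st,ce=cv2.connectedComponentsWithStats(d);print(st[1:])
E
```

```text
[-0.1 -0.2 -1. ] 0.0 [ 615.76263314 -194.52595053  204.64331664]
248 182 185 189 189 186 187 186 187 184 186 184 182 186 198 209 182 188 186 185 186 187 188 189
250 185 186 183 183 189 188 181 191 193 186 188 200 207 175 148 213 207 183 185 186 188 184 182
252 193 187 184 182 184 183 187 183 188 199 208 175 152 212 213 213 215 214 187 182 184 184 182
254 185 187 185 190 186 181 181 197 206 175 150 213 211 213 212 214 214 214 218 191 184 181 187
256 182 187 183 188 187 192 210 173 151 209 210 211 212 211 212 213 213 214 215 200 182 187 184
258 179 185 184 183 191 136 112 205 211 208 211 212 212 211 213 212 213 194 113  16 155 181 186
260 183 184 187 179 186 143 104 119 199 211 211 209 215 213 210 198 115  37  11   7 157 178 183
262 185 184 184 184 183 147 100 104 111 198 210 213 210 200 164  35  10   6   9  10 164 186 184
264 187 181 179 182 185 159 100 101 103 109 190 200 170  36   5   8   3  12   8  10 158 188 184
266 183 189 184 181 179 153  96 102 104 104 118  34   9  12   6   8  10  11  14   8 154 175 176
268 184 184 181 182 188 170  95 100 101 106 110  30  10  11  11  12  31   6
[... 1414 characters left out ...]
ray([246., 213.]), array([267., 204.])]
[[    0     0    66    17   448]
 [  176     0   116   207  9528]
 [  173    65    23    21   379]
 [  152    75     5     4    18]
 [  119    85    12    10    74]
 [  115   105     3     4    12]
 [  116   111     4     8    24]
 [  184   125    45    25   863]
 [  123   126    15    12   141]
 [    0   169    36    38   440]
 [   79   170    38    14   237]
 [  163   190    37    32   356]
 [   54   197    10    16   120]
 [  227   206     9    18   110]
 [   81   211    34    24   238]
 [  132   238    10    11    58]
 [  113   246     5     4    18]
 [   34   252    22    19   142]
 [    0   260   202   160 10150]
 [    0   307    24    28   413]]
```

```bash
python3 -c "
from cell import env
print(env.job_done())"
```

```text
the job is handed in; nothing more can be done
None
```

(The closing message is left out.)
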